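# Take the class kit stacks apart and set each item on its place

### The job

After the electronics class, take the two little stacks of kit apart: slip both flanged hubs flange down over the brass spigot and fully home, the silver one at the bottom and the violet one on top of it. Lay the white breadboard on the blue mat, the black interface unit on the yellow plate and the green component case on the cork pad, each upright, centred and lined up lengthways with its place. Set things down gently rather than dropping them, and leave everything released and at rest.

Things in the scene. Friction and masses are not known exactly. Their poses are not given: they have to be found in the camera images.
- hub_silver: Loose silver aluminium flanged hub, about 0.12 kg: flange 54 mm across and 6 mm thick at the bottom, above it a barrel 36 mm across and 16 mm high (22 mm in all), with a straight bore 21 mm across right through. Starts flange down on top of one of the two stacks (the breadboard's or the case's; the violet hub is on the other), its underside 45 mm above the table. Origin: centre of the underside of the flange; z up along the bore.
- hub_violet: Loose violet flanged hub, about 0.09 kg: flange 50 mm across and 6 mm thick at the bottom, above it a barrel 34 mm across and 16 mm high (22 mm in all), bore 21 mm across right through. Starts flange down on top of the stack that does not carry the silver hub, its underside 45 mm above the table. Origin: centre of the underside of the flange; z up along the bore.
- breadboard: Loose white breadboard on its stiff backing, about 0.1 kg, 54 mm (x) by 82 mm (y, lengthways) by 15 mm high, with red and blue stripes along its length. Starts lying on top of the black unit, roughly in line with it, with one of the hubs on top of it. Origin: centre of the underside. Axes at yaw 0: x away from the robot, y to its left, z up.
- unit: Loose black interface unit, a flat plastic box of about 0.3 kg, 62 mm (x) by 124 mm (y, lengthways) by 30 mm high, white stickers and a blue light on top near its ends. Starts on the table under the breadboard. Origin: centre of the underside. Axes at yaw 0: x away from the robot, y to its left, z up.
- case: Loose closed green component case with a pale green lid (it does not open), about 0.25 kg, 60 mm (x) by 96 mm (y, lengthways) by 45 mm high. Starts on the table with one of the hubs on top. Origin: centre of the underside. Axes at yaw 0: x away from the robot, y to its left, z up.
- spigot: Fixed stand: dark steel disc 90 mm across and 10 mm thick, with an upright brass spigot 16 mm across in its middle, whose top is 50 mm above the table and tapers to 8 mm across over its last 7 mm. Origin: centre of the disc's underside, on the table; z along the spigot. A hub fully home at the bottom has its underside 10 mm above this origin, one on top of it 32 mm.
- mat: Fixed blue mat, the breadboard's place, 84 mm (x) by 112 mm (y, lengthways) by 4 mm thick. Origin: centre of its underside, on the table. Axes at yaw 0: x away from the robot, y to its left, z up.
- dock: Fixed yellow plate, the black unit's place, 86 mm (x) by 146 mm (y, lengthways) by 6 mm thick. Origin: centre of its underside, on the table. Axes at yaw 0: x away from the robot, y to its left, z up.
- cork: Fixed cork pad, the green case's place, 86 mm (x) by 122 mm (y, lengthways) by 6 mm thick. Origin: centre of its underside, on the table. Axes at yaw 0: x away from the robot, y to its left, z up.

How it is judged (in metres and radians):
On the way, in this order (a step that is already met when the one before it is completed fails the run):
1. the silver hub is home at the bottom of the spigot (horizontal distance between hub_silver and spigot below 0.005 m and z of hub_silver in the frame of spigot between 0.007 and 0.013 m and angle between hub_silver's own z axis and vertical below 0.08 rad), for 0.2 s.
2. the violet hub is home on the silver one (all of step 1 and horizontal distance between hub_violet and spigot below 0.005 m and z of hub_violet in the frame of spigot between 0.029 and 0.035 m and angle between hub_violet's own z axis and vertical below 0.08 rad), for 0.2 s.
At the end, for the whole second after the job is handed in: Silver hub home on the disc, violet hub home on it, flanges down (axes within 5 mm, heights 3 mm). Breadboard on mat, unit on yellow plate, case on cork: upright, resting there within 3 mm, centred within 12 mm, lengthways within 0.2 rad, either way round. All at rest (all of step 2 and horizontal distance between breadboard and mat below 0.012 m and z of breadboard in the frame of mat between 0.001 and 0.007 m and angle between each of breadboard, unit, case's own z axis and vertical below 0.08 rad and angle between the y axis of breadboard and the y axis of mat, either way round below 0.2 rad and horizontal distance between unit and dock below 0.012 m and z of unit in the frame of dock between 0.003 and 0.009 m and angle between the y axis of unit and the y axis of dock, either way round below 0.2 rad and horizontal distance between case and cork below 0.012 m and z of case in the frame of cork between 0.003 and 0.009 m and angle between the y axis of case and the y axis of cork, either way round below 0.2 rad and linear speed of each of hub_silver, hub_violet, breadboard, unit, case below 0.02 m/s and angular speed of each of hub_silver, hub_violet, breadboard, unit, case below 0.2 rad/s); the robot touches nothing.
It fails at once if a hub, the breadboard, the unit or the case is dropped or thrown (moves faster than 0.8 m/s with no finger touching it, as after a fall of more than 3 cm) ((contact force between the fingers and hub_silver below 0.05 N and linear speed of hub_silver above 0.8 m/s) or (contact force between the fingers and hub_violet below 0.05 N and linear speed of hub_violet above 0.8 m/s) or (contact force between the fingers and breadboard below 0.05 N and linear speed of breadboard above 0.8 m/s) or (contact force between the fingers and unit below 0.05 N and linear speed of unit above 0.8 m/s) or (contact force between the fingers and case below 0.05 N and linear speed of case above 0.8 m/s)).
It also fails if it takes over 128 s, if anything falls off the work surface, if the arm or the gripper's body presses on something with over 40 N, if the wrist force passes 120 N, or if a joint passes its speed limit or range.

### The arm

A 7-joint arm with a two-finger parallel gripper is mounted at the origin on the work surface. World frame = base frame: x ahead of the robot, y to its left, z up, the work surface at z = 0. Lengths are in m, angles in degrees, forces in N, time in s.
With the tool pointing down it reaches from about 0.4 to 0.9 m from the base axis. Payload 5.5 kg.
Tool frame: the origin (TCP) lies at the very end of the fingers, on their centre line; the grasp point (between the pads) lies r.grasp_offset behind it (r.grasp_offset is the distance from the TCP to the grasp point, in m); z points along the fingers, y is the line along which they close (so a half turn about z gives the same grasp; the last joint's range is limited). The gripper opens to 92 mm and grips with 3 to 60 N. Pads are 19 mm wide; open, the fingers measure 130 mm over their backs; the gripper's body (75 mm by 190 mm) begins 47 mm behind the grasp point.
Start: joints at [87.273, 28.699, -24.465, 88.831, 12.651, 65.22, -12.049], TCP at [0.199, -0.619, 0.195] pointing down, gripper open.
Joint ranges: [-164.97, 164.97], [-17.58, 116.51], [-87.97, 89.64], [11.32, 138.91], [-80.73, 260.73], [10.89, 115.49], [-147.41, 147.41]. Speed limits (degrees/s): [147.25, 147.25, 180, 180, 180, 180, 180].

### API

Orientations are given as a 3x3 rotation matrix whose columns are the frame's x, y, z axes.
In Python, from station import sensors, cams, r, finder gives the robot as it stands. The module is installed in compiled form; this text tells all that it offers.
- The arm moves only by the tool play_rows, never from a script. Its argument "rows" is text: rows parted by semicolons, each of 7 numbers parted by spaces: the turn, a rotation vector about the world's x, y, z in rad, then the shift along the world's x, y, z in cm, then the finger opening in cm, from 0 to 9.18. A call has exactly 10 rows; each row is the pose to reach, as a shift and turn from the pose commanded when the call began; what a row does not reach only later rows make up. A row lasts 1/10 s, in which the tool goes at most 50 mm and 8.59 degrees, less where a joint would pass 70% of its speed; a pose out of reach is approached as far as the arm can. A call with a gripper value outside its range is refused whole. The fingers move at their own pace and stop on an object; the grip force is fixed at half the most. Time passes only in rows, so rows that repeat a pose let the fingers close, or fill a call up. It gives the time, the measured TCP pose, the force, the opening and the grip force at its end, in the units of the state.
- sensors.sense(): the state, without advancing time (a new reading comes with each control period).
- cams.read_camera(name): name is "side" or "top" or "wrist"; returns the picture (384x512x3 uint8, blue, green, red); there is no depth.
- cams.camera_params(name): a dict with "fx", "fy", "cx", "cy" (pixels), "R" (3x3) and "t" (3): a world point X has camera coordinates R X + t. Camera axes: x right, y down, z forward; pixel columns grow to the right and rows downward; lengths in m; the calibration is good to about 2 mm. A picture is of the moment at which its call begins: read the wrist's pose just before it. camera_params takes no time and is no camera call; for the wrist camera it gives the pose at the moment of the call.
- r.sign_off(): hands the job in; it is judged then, once.
Trained networks look in the newest picture that a camera, given by its name, has taken for a name from the list of things; names that differ only in an ending like _2 or _b are one class to them, and where a whole thing is asked for, a point or a joint stands for the part that bears it (a point fixed in the world has none). Each returns a list of dicts, best first, with "conf" (0 to 1); they miss things now and then, are a little off and sometimes report something else, mostly with a low value. They report only what shows in the picture. A call takes as long as a camera call.
- finder.find_in(target, camera): "rect" ([left, top, right, bottom] in pixels, round what is visible of it).
- finder.masks_of(target, camera): "region" (384x512 bool, what is visible of it) and "rect" ([left, top, right, bottom] in pixels, round what is visible of it).
The state is a dict: "t": time; "joint_pos": joint angles; "qvel": joint speeds; "tau": joint torques, N m; "tcp_pos": TCP position; "tool_rot": TCP orientation; "force": force on the tool from outside, world axes, zero at the start; "ft_torque": the same for the moment, N m; "opening": finger opening in m; "grip_force": force on a finger pad.
Only numpy, scipy, OpenCV 4.12 (cv2) and the standard library are available. Lean on these libraries where they do the work, as an engineer would, in place of code of your own. Each camera call takes 0.05 s, during which the arm holds its last target. There are 200 camera calls.

## Working session

There is one attempt and no reset: what is moved stays moved. The work goes in short steps, Python scripts to look and compute and a tool call to move; the robot and the scene stay as the last step left them, time stands still between calls to the robot, and variables do not carry over. Pictures are saved under pics/ and viewed, at most 14 in all, crops included, and the job is handed in when it is done.

Besides the shell and the picture viewer there is one more tool, called after ">>>" as name(argument=value, ...), one argument or row to a line, values as JSON. play_rows: Moves the arm, as the interface text tells. Its arguments: {"type":"object","properties":{"rows":{"type":"string"}},"required":["rows"]}

```bash
mkdir -p pics; python3 - <<'E'
from station import sensors, cams, r, finder
import cv2,numpy as np
s=sensors.sense();print(s['t'],s['tcp_pos'],np.round(s['tool_rot'],3),s['opening'],r.grasp_offset)
for c in ['top','side']:
    im=cams.read_camera(c);cv2.imwrite(f'pics/{c}0.png',im)
    p=cams.camera_params(c);print(c,p['fx'],p['fy'],p['cx'],p['cy'],np.round(p['R'],3).tolist(),p['t'])
    for n in ['hub_silver','hub_violet','breadboard','unit','case','spigot','mat','dock','cork']:
        print(n,[(np.round(d['rect']).tolist(),round(d['conf'],2)) for d in finder.find_in(n,c)[:2]])
E
```

```text
0.0 [ 0.19847288 -0.61814017  0.19378511] [[ 0.952  0.306 -0.001]
 [ 0.306 -0.952  0.002]
 [ 0.    -0.002 -1.   ]] 0.09160235316281605 0.0188
top 429.67681641795775 429.67681641795775 260.4133070513151 197.74900325505368 [[0.009, -1.0, -0.003], [-0.978, -0.008, -0.21], [0.21, 0.005, -0.978]] [0.00096945 0.53900107 0.87889579]
hub_silver [([390.0, 249.0, 415.0, 274.0], 0.97)]
hub_violet [([244.0, 152.0, 267.0, 174.0], 0.86)]
breadboard [([382.0, 242.0, 424.0, 280.0], 0.59)]
unit [([366.0, 241.0, 435.0, 288.0], 0.75), ([392.0, 251.0, 413.0, 274.0], 0.3)]
case [([233.0, 147.0, 280.0, 182.0], 0.82)]
spigot [([372.0, 157.0, 410.0, 195.0], 0.77)]
mat [([239.0, 218.0, 294.0, 262.0], 0.57)]
dock [([103.0, 245.0, 169.0, 287.0], 0.61)]
cork [([106.0, 150.0, 169.0, 200.0], 0.83)]
side 449.26016754268204 449.26016754268204 249.11237186013355 201.10889267606194 [[-0.938, -0.345, -0.02], [-0.192, 0.568, -0.8], [0.287, -0.747, -0.599]] [0.48374707 0.16014484 1.14135183]
hub_silver [([241.0, 153.0, 268.0, 173.0], 0.67), ([304.0, 156.0, 322.0, 170.0], 0.63)]
hub_violet [([301.0, 153.0, 324.0, 170.0], 0.66), ([205.0, 199.0, 223.0, 214.0], 0.54)]
breadboard [([304.0, 163.0, 326.0, 172.0], 0.64)]
unit [([294.0, 163.0, 334.0, 184.0], 0.83), ([228.0, 281.0, 282.0, 337.0], 0.42)]
case [([197.0, 197.0, 236.0, 231.0], 0.67)]
spigot []
mat [([252.0, 211.0, 288.0, 240.0], 0.75)]
dock [([226.0, 284.0, 280.0, 333.0], 0.93)]
cork [([151.0, 272.0, 197.0, 310.0], 0.68), ([249.0, 212.0, 294.0, 239.0], 0.22)]
```

```bash
cat > h.py <<'E'
from station import sensors, cams, r, finder
import cv2,numpy as np
def ray(c,uv,z,p=None):
    p=p or cams.camera_params(c);R=np.array(p['R']);t=np.array(p['t'])
    d=R.T@np.array([(uv[0]-p['cx'])/p['fx'],(uv[1]-p['cy'])/p['fy'],1]);C=-R.T@t
    return C+d*(z-C[2])/d[2]
def rectfit(pts_uv,c,z,p=None):
    P=np.array([ray(c,u,z,p)[:2] for u in pts_uv],np.float32)*1000
    (cx,cy),(w,h),a=cv2.minAreaRect(P)
    if w>h: w,h,a=h,w,a+90   # h is length; direction of length = a+90 -> yaw from y axis = a
    a=(a+90)%180-90
    return np.round([cx,cy,w,h,a],1)
def outline(m):
    cs,_=cv2.findContours(m.astype(np.uint8),cv2.RETR_EXTERNAL,cv2.CHAIN_APPROX_NONE)
    return max(cs,key=cv2.contourArea)[:,0,:].astype(float)
E
python3 - <<'E'
from h import *
a=cv2.imread('pics/top0.png')[130:300,90:450]
cv2.imwrite('pics/t0.png',cv2.resize(a,None,fx=2.2,fy=2.2,interpolation=3))
for n,z in [('mat',.004),('dock',.006),('cork',.006),('case',.045),('unit',.03),('breadboard',.045),('spigot',.01)]:
    ms=finder.masks_of(n,'top') if 0 else None
cams.read_camera('top')
for n,z in [('mat',.004),('dock',.006),('cork',.006),('case',.045),('unit',.03),('breadboard',.045),('spigot',.01),('hub_silver',.051),('hub_violet',.051)]:
    ms=finder.masks_of(n,'top')
    print(n,[(round(m['conf'],2),rectfit(outline(m['region']),'top',z).tolist()) for m in ms[:2]])
E
```

```text
mat [(0.89, [458.1, -9.0, 88.0, 113.1, -8.4])]
dock [(0.6, [396.0, 283.7, 87.8, 146.2, 3.1])]
cork [(0.59, [597.6, 296.5, 89.9, 123.7, 22.3])]
case [(0.97, [612.9, 16.0, 72.7, 99.7, -13.1])]
unit [(0.96, [402.1, -293.4, 66.5, 133.5, -19.5])]
breadboard [(0.59, [394.7, -325.2, 27.0, 54.2, 70.0])]
spigot [(0.81, [608.4, -294.4, 90.4, 91.1, -89.5])]
hub_silver [(0.84, [403.6, -292.9, 48.8, 51.3, 86.9]), (0.51, [402.0, -286.4, 65.7, 128.9, -19.5])]
hub_violet [(0.61, [618.5, 22.0, 46.9, 48.8, -89.5])]
```

View pics/t0.png

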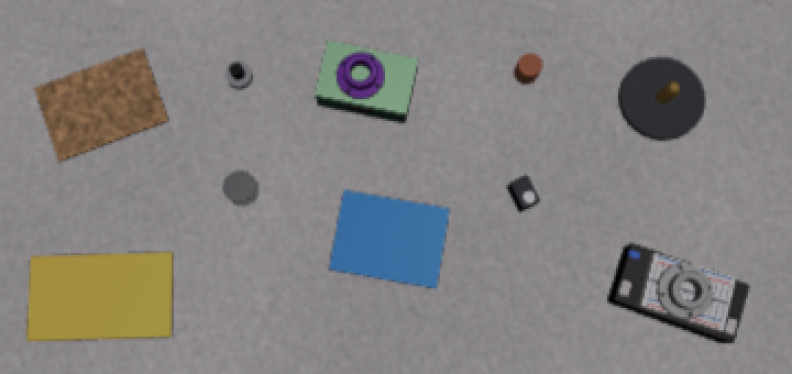

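View pics/side0.png

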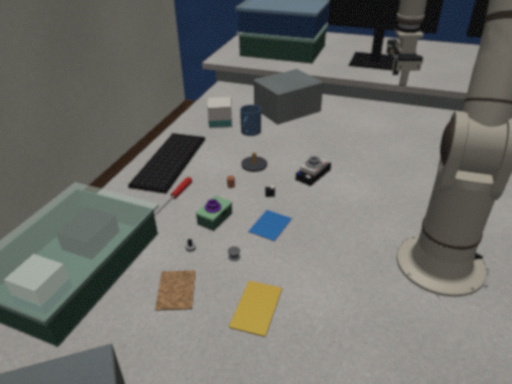

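>>> play_rows(
  rows="0 0 0.15 2.5 4 0 9; 0 0 0.3 5 8 0 9; 0 0 0.45 7.5 12.2 0 9; 0 0 0.6 10 16.3 0 9; 0 0 0.75 12.5 20.3 0 9; 0 0 0.9 15 24.3 0 9; 0 0 0.92 17.5 28.4 0 9; 0 0 0.92 20.3 32.5 0 9; 0 0 0.92 20.3 32.5 0 9; 0 0 0.92 20.3 32.5 0 9",
)

```text
t: 2.5
tcp_pos: [0.4027, -0.2929, 0.1952]
tool_rot: [[0.33, 0.944, 0.0], [0.944, -0.33, -0.001], [-0.001, 0.001, -1.0]]
force: [-0.3, -1.5, -1.0]
opening: 0.09
grip_force: 0.0
```

```bash
cat >> h.py <<'E'
def st():
    s=sensors.sense();R=s['tool_rot']
    print('t',round(s['t'],2),'tcp',np.round(np.array(s['tcp_pos'])*100,2),'yang',round(float(np.degrees(np.arctan2(R[1][1],R[0][1]))),1),'tilt',np.round(np.array(R)[:2,2],3),'op',round(s['opening']*100,2),'J',np.round(s['joint_pos']).tolist())
def circ(m,z,p):
    P=np.array([ray('wrist',u,z,p)[:2] for u in outline(m)],np.float32)*1000
    (x,y),rr=cv2.minEnclosingCircle(P); return np.round([x,y,rr*2],1).tolist()
E
python3 - <<'E'
from h import *
st()
p=cams.camera_params('wrist');im=cams.read_camera('wrist');cv2.imwrite('pics/w1.png',im)
for n,f,z in [('hub_silver',circ,.051),('breadboard',0,.045),('unit',0,.03)]:
    print(n,[(round(m['conf'],2),f(m['region'],z,p) if f else rectfit(outline(m['region']),'wrist',z,p).tolist()) for m in finder.masks_of(n,'wrist')[:2]])
R=np.array(p['R']);print(-R.T@p['t'],R[2])
E
```

```text
t 2.5 tcp [ 40.27 -29.29  19.52] yang -19.3 tilt [ 0.    -0.001] op 9.0 J [72.0, 16.0, -45.0, 110.0, 13.0, 59.0, 2.0]
hub_silver [(0.96, [403.2, -292.3, 54.5])]
breadboard [(0.88, [396.3, -320.4, 35.7, 53.9, 75.1])]
unit []
[ 0.43182089 -0.21149143  0.3842807 ] [-0.10130984 -0.29401046 -0.95041789]
```

View pics/w1.png

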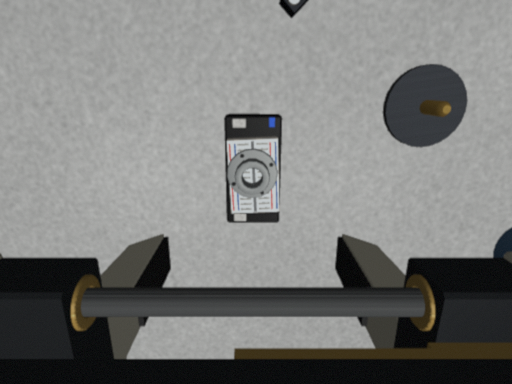

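>>> play_rows(
  rows="0 0 0 0.05 0.06 -3 6.5; 0 0 0 0.05 0.06 -6.5 6.5; 0 0 0 0.05 0.06 -10 6.5; 0 0 0 0.05 0.06 -12.5 6.5; 0 0 0 0.05 0.06 -13.8 6.5; 0 0 0 0.05 0.06 -14.2 6.5; 0 0 0 0.05 0.06 -14.2 6; 0 0 0 0.05 0.06 -14.2 2; 0 0 0 0.05 0.06 -14.2 2; 0 0 0 0.05 0.06 -14.2 2",
)

```text
t: 3.7
tcp_pos: [0.4029, -0.2939, 0.0538]
tool_rot: [[0.334, 0.943, 0.001], [0.943, -0.334, -0.001], [-0.001, 0.002, -1.0]]
force: [0.7, -0.2, 0.1]
opening: 0.0405
grip_force: 0.0
```

>>> play_rows(
  rows="0 0 0 0 0 0 2; 0 0 0 0 0 0 2; 0 0 0 0 0 0 2; 0 0 0 0 0 1.5 2; 0 0 0 0 0 4 2; 0 0 0 3 0 6 2; 0 0 0 7 0 6 2; 0 0 0 11 0 6 2; 0 0 0 15 0 6 2; 0 0 0 18 0 6 2",
)

```text
t: 4.7
tcp_pos: [0.5851, -0.2927, 0.1143]
tool_rot: [[0.333, 0.943, 0.002], [0.943, -0.333, 0.0], [0.001, 0.002, -1.0]]
force: [0.4, 0.2, 0.9]
opening: 0.0201
grip_force: 0.0
```

```bash
python3 - <<'E'
from h import *
st()
p=cams.camera_params('wrist');im=cams.read_camera('wrist');cv2.imwrite('pics/w2.png',im)
for n,z in [('spigot',.01),('hub_silver',.106)]:
    print(n,[(round(m['conf'],2),circ(m['region'],z,p),m['rect']) for m in finder.masks_of(n,'wrist')[:2]])
E
```

```text
t 4.7 tcp [ 58.51 -29.27  11.43] yang -19.4 tilt [0.002 0.   ] op 2.01 J [51.0, 37.0, -39.0, 92.0, 26.0, 60.0, -15.0]
spigot [(0.92, [608.0, -293.8, 90.2], [228.7, 129.4, 322.8, 220.0])]
hub_silver [(0.61, [448.2, -274.7, 49.0], [23.6, 238.8, 90.2, 283.7])]
```

View pics/w2.png

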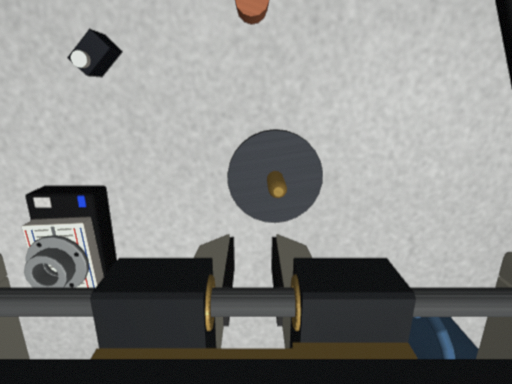

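```bash
python3 - <<'E'
from h import *
p=cams.camera_params('wrist')
print([(round(m['conf'],2),circ(m['region'],.051,p)) for m in finder.masks_of('hub_silver','wrist')[:2]])
im=cams.read_camera('top')
m=finder.masks_of('hub_silver','top')[0];print(rectfit(outline(m['region']),'top',.051))
E
```

```text
[(0.61, [401.8, -291.3, 62.5])]
[ 403.5 -293.    50.5   53.3    0.5]
```

>>> play_rows(
  rows="0 0 0 -3 0 0.5 4; 0 0 0 -7 0 1 4; 0 0 0 -11.5 0 2 5; 0 0 0 -16 0 4 6; 0 0 0 -18.2 -0.05 6 7; 0 0 0 -18.2 -0.05 7 9; 0 0 0 -18.2 -0.05 7 9; 0 0 0 -18.2 -0.05 7 9; 0 0 0 -18.2 -0.05 7 9; 0 0 0 -18.2 -0.05 7 9",
)

```text
t: 6.0
tcp_pos: [0.4007, -0.2929, 0.182]
tool_rot: [[0.332, 0.943, -0.001], [0.943, -0.332, 0.002], [0.001, -0.001, -1.0]]
force: [0.5, 0.4, 0.6]
opening: 0.0898
grip_force: 0.0
```

```bash
python3 - <<'E'
from h import *
st()
p=cams.camera_params('wrist');im=cams.read_camera('wrist');cv2.imwrite('pics/w3.png',im)
print([(round(m['conf'],2),circ(m['region'],.051,p)) for m in finder.masks_of('hub_silver','wrist')[:2]])
E
```

```text
t 6.0 tcp [ 40.07 -29.29  18.2 ] yang -19.4 tilt [-0.001  0.002] op 8.98 J [72.0, 17.0, -46.0, 111.0, 14.0, 58.0, 1.0]
[(0.6, [403.0, -292.3, 54.0])]
```

View pics/w3.png

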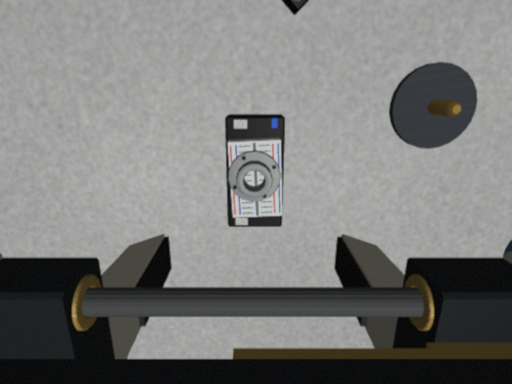

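>>> play_rows(
  rows="0 0 0 0.25 0.05 -3 6.5; 0 0 0 0.25 0.06 -6.5 6; 0 0 0 0.25 0.06 -10 5.5; 0 0 0 0.25 0.06 -12 5; 0 0 0 0.25 0.06 -13.1 5; 0 0 0 0.25 0.06 -13.1 5; 0 0 0 0.25 0.06 -13.1 3; 0 0 0 0.25 0.06 -13.1 3; 0 0 0 0.25 0.06 -13.1 3; 0 0 0 0.25 0.06 -13.1 3",
)

```text
t: 7.1
tcp_pos: [0.4033, -0.2937, 0.0527]
tool_rot: [[0.334, 0.943, 0.001], [0.943, -0.334, -0.001], [-0.001, 0.001, -1.0]]
force: [-0.7, -0.2, 0.5]
opening: 0.0306
grip_force: 0.0
```

>>> play_rows(
  rows="0 0 0 0 0 0 3; 0 0 0 0 0 0 3; 0 0 0 0 0 0 3; 0 0 0 0 0 0 3; 0 0 0 0 0 0 3; 0 0 0 0 0 0 3; 0 0 0 0 0 0 3; 0 0 0 0 0 0 3; 0 0 0 0 0 0 3; 0 0 0 0 0 0 3",
)

```text
t: 8.1
tcp_pos: [0.4028, -0.2931, 0.0518]
tool_rot: [[0.333, 0.943, 0.0], [0.943, -0.333, 0.0], [0.0, 0.0, -1.0]]
force: [0.2, -0.0, -0.2]
opening: 0.03
grip_force: 0.0
```

```bash
python3 - <<'E'
from h import *
st()
im=cams.read_camera('wrist');cv2.imwrite('pics/w4.png',im[140:380,60:440])
E
```

```text
t 8.1 tcp [ 40.28 -29.31   5.18] yang -19.5 tilt [0. 0.] op 3.0 J [65.0, 28.0, -39.0, 116.0, 26.0, 44.0, -9.0]
```

View pics/w4.png

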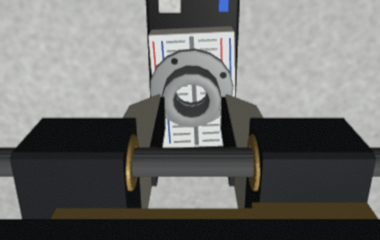

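```bash
python3 - <<'E'
from h import *
im=cams.read_camera('wrist')[165:375,160:350]
im2=cams.read_camera('side')[140:190,280:360]
a=cv2.resize(im,None,fx=2.6,fy=2.6,interpolation=cv2.INTER_CUBIC)
b=cv2.resize(im2,None,fx=3.7,fy=3.7,interpolation=cv2.INTER_CUBIC)
o=np.zeros((max(a.shape[0],b.shape[0]),a.shape[1]+b.shape[1],3),np.uint8)
o[:a.shape[0],:a.shape[1]]=a;o[:b.shape[0],a.shape[1]:]=b
cv2.imwrite('pics/w5.png',np.clip(o*1.6,0,255).astype(np.uint8));print(o.shape)
p=cams.camera_params('wrist');R=np.array(p['R']);t=np.array(p['t'])
s=sensors.sense();T=np.array(s['tcp_pos']);Q=np.array(s['tool_rot'])
for nm,X in [('tcp',T),('L',T+Q[:,1]*.015),('R',T-Q[:,1]*.015),('gp',T-Q[:,2]*.0188),('hubtop',np.array([.403,-.2925,.067]))]:
    c=R@X+t;print(nm,np.round([p['fx']*c[0]/c[2]+p['cx'],p['fy']*c[1]/c[2]+p['cy'],c[2]],3))
E
```

```text
(546, 790, 3)
tcp [2.50961e+02 2.31247e+02 2.07000e-01]
L [2.74652e+02 2.31239e+02 2.07000e-01]
R [2.27267e+02 2.31256e+02 2.07000e-01]
gp [2.50846e+02 2.44828e+02 1.89000e-01]
hubtop [2.50797e+02 2.40953e+02 1.92000e-01]
```

View pics/w5.png

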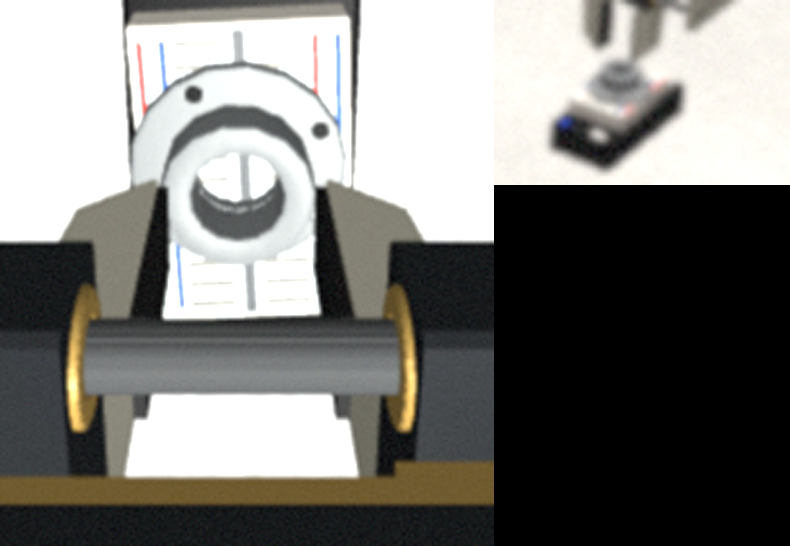

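```bash
python3 - <<'E'
from h import *
s=sensors.sense();T=np.array(s['tcp_pos']);Q=np.array(s['tool_rot'])
for c in ['side','top']:
    p=cams.camera_params(c);R=np.array(p['R']);t=np.array(p['t'])
    for z in [0,.02,.04,.06]:
        for d in [-.015,.015]:
            X=T+Q[:,1]*d+[0,0,z];q=R@X+t;print(c,z,d,np.round([p['fx']*q[0]/q[2]+p['cx'],p['fy']*q[1]/q[2]+p['cy']],1))
    q=R@np.array([.403,-.2925,.067])+t;print('hubtop',np.round([p['fx']*q[0]/q[2]+p['cx'],p['fy']*q[1]/q[2]+p['cy']],1))
im=cams.read_camera('side');a=cv2.resize(im[110:190,270:370],None,fx=8,fy=6,interpolation=cv2.INTER_NEAREST)
cv2.imwrite('pics/s6.png',a)
E
```

```text
side 0 -0.015 [317.  163.7]
side 0 0.015 [309.2 160.7]
side 0.02 -0.015 [317.5 158.4]
side 0.02 0.015 [309.6 155.4]
side 0.04 -0.015 [317.9 152.9]
side 0.04 0.015 [309.9 150. ]
side 0.06 -0.015 [318.4 147.4]
side 0.06 0.015 [310.3 144.5]
hubtop [313.3 158.3]
top 0 -0.015 [398.8 269. ]
top 0 0.015 [402.8 255.6]
top 0.02 -0.015 [401.8 268.5]
top 0.02 0.015 [405.8 254.8]
top 0.04 -0.015 [405. 268.]
top 0.04 0.015 [409.1 254. ]
top 0.06 -0.015 [408.3 267.5]
top 0.06 0.015 [412.4 253.2]
hubtop [402.8 261.7]
```

View pics/s6.png

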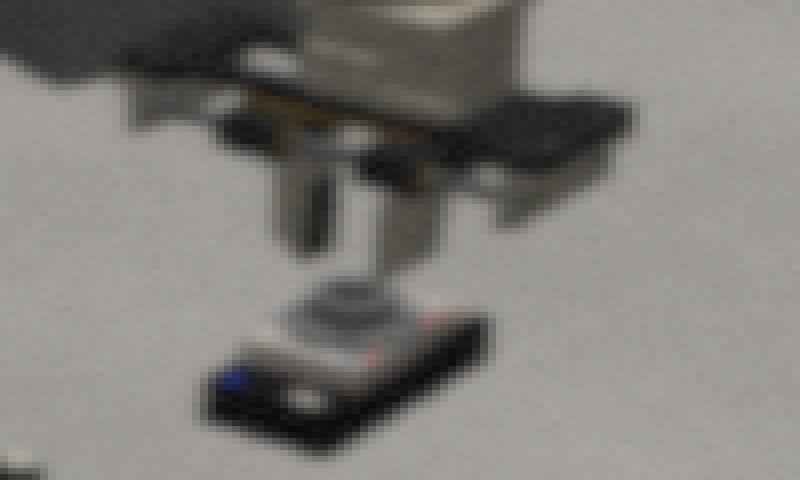

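>>> play_rows(
  rows="0 0 0 0 0 0 5; 0 0 0 0 0 0 5; 0 0 0 0 0 -0.7 5; 0 0 0 0 0 -1.4 5; 0 0 0 0 0 -2 5; 0 0 0 0 0 -2.4 5; 0 0 0 0 0 -2.6 4.8; 0 0 0 0 0 -2.7 4.8; 0 0 0 0 0 -2.8 4.8; 0 0 0 0 0 -2.8 4.8",
)

```text
t: 9.3
tcp_pos: [0.4029, -0.2932, 0.0239]
tool_rot: [[0.333, 0.943, 0.0], [0.943, -0.333, -0.0], [-0.0, 0.0, -1.0]]
force: [-0.2, -0.5, -0.6]
opening: 0.0483
grip_force: 0.0
```

>>> play_rows(
  rows="0 0 0 0 0 -0.05 4.8; 0 0 0 0 0 -0.1 4.8; 0 0 0 0 0 -0.15 4.8; 0 0 0 0 0 -0.2 4.8; 0 0 0 0 0 -0.2 4.8; 0 0 0 0 0 -0.2 3; 0 0 0 0 0 -0.2 3; 0 0 0 0 0 -0.2 3; 0 0 0 0 0 -0.2 3; 0 0 0 0 0 -0.2 3",
)

```text
t: 10.3
tcp_pos: [0.4028, -0.2931, 0.0218]
tool_rot: [[0.333, 0.943, -0.0], [0.943, -0.333, 0.0], [0.0, -0.0, -1.0]]
force: [0.2, -0.3, 0.6]
opening: 0.0346
grip_force: 30.0
```

>>> play_rows(
  rows="0 0 0 0 0 0 3; 0 0 0 0 0 1 3; 0 0 0 0 0 2.5 3; 0 0 0 1.5 0 4 3; 0 0 0 5 -0.05 4.5 3; 0 0 0 9.5 -0.1 4.5 3; 0 0 0 14 -0.15 4.5 3; 0 0 0 18 -0.15 4.5 3; 0 0 0 20.5 -0.15 4.5 3; 0 0 0 20.5 -0.15 4.5 3",
)

```text
t: 11.3
tcp_pos: [0.6125, -0.2927, 0.0686]
tool_rot: [[0.331, 0.944, 0.005], [0.944, -0.331, 0.001], [0.003, 0.004, -1.0]]
force: [0.0, 1.4, -1.2]
opening: 0.0346
grip_force: 30.0
```

```bash
python3 - <<'E'
from h import *
st()
p=cams.camera_params('wrist');im=cams.read_camera('wrist')
for n,z in [('spigot',.01),('hub_silver',.094),('hub_silver',.11)]:
    print(n,[(round(m['conf'],2),circ(m['region'],z,p),m['rect']) for m in finder.masks_of(n,'wrist')[:2]])
im2=cams.read_camera('top');im3=cams.read_camera('side')
o=np.zeros((560,790,3),np.uint8)
a=cv2.resize(im[120:384,140:380],None,fx=2.1,fy=2.1,interpolation=2);o[:a.shape[0],:a.shape[1]]=a
b=cv2.resize(im3[110:190,220:290],None,fx=4,fy=4,interpolation=2);o[:b.shape[0],506:506+b.shape[1]]=b
c=cv2.resize(im2[140:200,360:430],None,fx=3.9,fy=3.9,interpolation=2);o[322:322+c.shape[0],506:506+c.shape[1]]=c
cv2.imwrite('pics/w7.png',o)
E
```

```text
t 11.3 tcp [ 61.25 -29.27   6.86] yang -19.3 tilt [0.005 0.001] op 3.46 J [48.0, 42.0, -37.0, 90.0, 28.0, 57.0, -16.0]
spigot [(0.64, [608.3, -292.5, 89.7], [190.0, 148.1, 299.8, 253.7])]
hub_silver [(0.62, [613.1, -293.4, 55.0], [206.9, 206.1, 297.0, 283.4])]
hub_silver [(0.62, [615.8, -285.4, 49.6], [206.9, 206.1, 297.0, 283.4])]
```

View pics/w7.png

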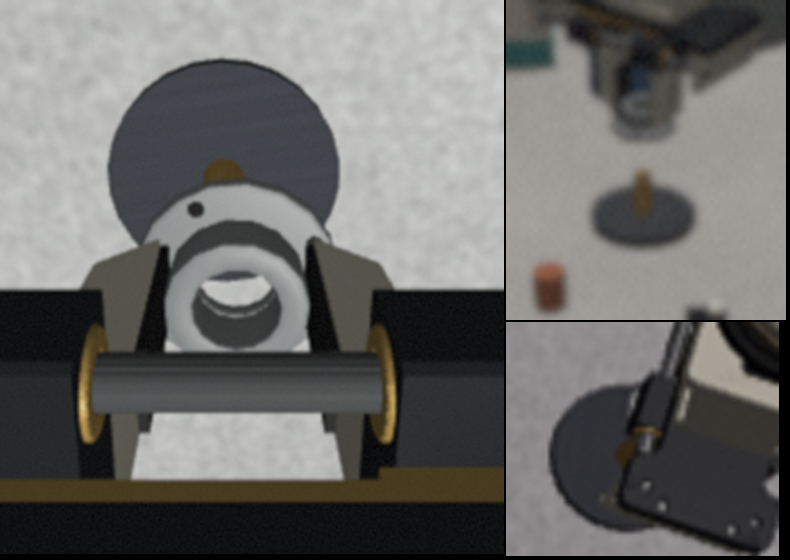

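>>> play_rows(
  rows="0 0 0 0 0.05 -0.5 3; 0 0 0 0 0.05 -1 3; 0 0 0 0 0.05 -1.6 3; 0 0 0 0 0.05 -2.2 3; 0 0 0 0 0.05 -2.6 3; 0 0 0 0 0.05 -2.8 3; 0 0 0 0 0.05 -2.9 3; 0 0 0 0 0.05 -2.9 3; 0 0 0 0 0.05 -2.9 3; 0 0 0 0 0.05 -2.9 3",
)

```text
t: 12.6
tcp_pos: [0.608, -0.2943, 0.0381]
tool_rot: [[0.333, 0.943, 0.0], [0.943, -0.333, -0.0], [-0.0, 0.001, -1.0]]
force: [0.2, -0.1, -1.1]
opening: 0.0344
grip_force: 30.0
```

```bash
python3 - <<'E'
from h import *
st()
p=cams.camera_params('wrist');im=cams.read_camera('wrist');cv2.imwrite('pics/w8.png',cv2.resize(im[120:384,120:400],None,fx=2.2,fy=2.2,interpolation=2))
T=sensors.sense()['tcp_pos'];zu=T[2]+.0232
for n,z in [('spigot',.01),('hub_silver',zu+.006)]:
    print(n,[(round(m['conf'],2),circ(m['region'],z,p),m['rect']) for m in finder.masks_of(n,'wrist')[:2]])
E
```

```text
t 12.6 tcp [ 60.8  -29.43   3.81] yang -19.5 tilt [ 0. -0.] op 3.44 J [47.0, 44.0, -36.0, 91.0, 30.0, 55.0, -17.0]
spigot [(0.82, [608.2, -292.6, 89.7], [189.2, 154.7, 312.1, 267.2])]
hub_silver [(0.97, [609.5, -293.0, 53.8], [210.5, 206.7, 296.6, 284.3])]
```

View pics/w8.png

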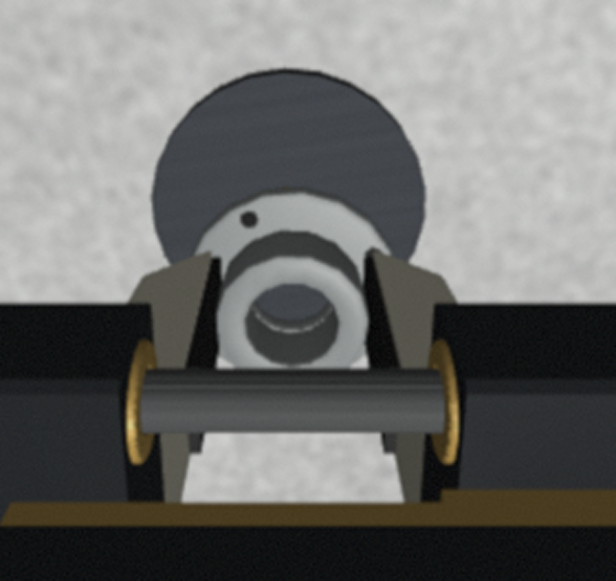

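>>> play_rows(
  rows="0 0 0 -0.08 0.02 -0.4 3; 0 0 0 -0.08 0.02 -0.9 3; 0 0 0 -0.08 0.02 -1.5 3; 0 0 0 -0.08 0.02 -2.1 3; 0 0 0 -0.08 0.02 -2.7 3; 0 0 0 -0.08 0.02 -3.3 3; 0 0 0 -0.08 0.02 -3.9 3; 0 0 0 -0.08 0.02 -4.4 3; 0 0 0 -0.08 0.02 -4.7 3; 0 0 0 -0.08 0.02 -4.7 3",
)

```text
t: 13.75
tcp_pos: [0.6066, -0.2938, -0.0098]
tool_rot: [[0.333, 0.943, -0.001], [0.943, -0.333, 0.0], [0.0, -0.001, -1.0]]
force: [0.4, 0.2, -1.3]
opening: 0.0344
grip_force: 30.0
```

>>> play_rows(
  rows="0 0 0 0 0 -0.05 3; 0 0 0 0 0 -0.1 3; 0 0 0 0 0 -0.15 3; 0 0 0 0 0 -0.2 3; 0 0 0 0 0 -0.25 3; 0 0 0 0 0 -0.3 3; 0 0 0 0 0 -0.33 3; 0 0 0 0 0 -0.36 3; 0 0 0 0 0 -0.36 3; 0 0 0 0 0 -0.36 3",
)

```text
t: 14.75
tcp_pos: [0.607, -0.2939, -0.0128]
tool_rot: [[0.333, 0.943, -0.0], [0.943, -0.333, 0.0], [0.0, -0.0, -1.0]]
force: [-0.7, -1.1, -1.7]
opening: 0.0346
grip_force: 30.0
```

>>> play_rows(
  rows="0 0 0 0 0 -0.05 3; 0 0 0 0 0 -0.1 3; 0 0 0 0 0 -0.1 3; 0 0 0 0 0 -0.1 3; 0 0 0 0 0 -0.1 3; 0 0 0 0 0 -0.1 4.8; 0 0 0 0 0 -0.1 4.8; 0 0 0 0 0 -0.1 4.8; 0 0 0 0 0 -0.1 4.8; 0 0 0 0 0 -0.1 4.8",
)

```text
t: 15.75
tcp_pos: [0.607, -0.2939, -0.014]
tool_rot: [[0.333, 0.943, -0.0], [0.943, -0.333, 0.0], [0.0, -0.0, -1.0]]
force: [-0.4, 0.1, -0.1]
opening: 0.048
grip_force: 0.0
```

```bash
python3 - <<'E'
from h import *
st();print(sensors.sense()['force'])
p=cams.camera_params('wrist');im=cams.read_camera('wrist')
print([(round(m['conf'],2),circ(m['region'],.016,p),m['rect']) for m in finder.masks_of('hub_silver','wrist')[:2]])
E
```

```text
t 15.75 tcp [ 60.7  -29.39  -1.4 ] yang -19.5 tilt [-0.  0.] op 4.8 J [46.0, 48.0, -34.0, 92.0, 32.0, 50.0, -19.0]
[-0.39644322  0.10441609 -0.11771277]
[(0.77, [608.6, -292.5, 53.6], [207.6, 205.2, 300.5, 284.8])]
```

>>> play_rows(
  rows="0 0 0 0 0 1 5; 0 0 0 0 0 4 6; 0 0 0 0 0 8 7; 0 0 0 0.1 4 11 9; 0 0 0.05 0.3 9 13 9; 0 0 0.11 0.5 14 13 9; 0 0 0.11 0.7 19 13 9; 0 0 0.11 0.9 24 13 9; 0 0 0.11 1.1 28.5 13 9; 0 0 0.11 1.1 31.5 13 9",
)

```text
t: 16.85
tcp_pos: [0.618, 0.0267, 0.1177]
tool_rot: [[0.223, 0.975, 0.002], [0.975, -0.223, 0.002], [0.003, 0.001, -1.0]]
force: [-0.5, 0.2, 0.2]
opening: 0.0902
grip_force: 0.0
```

```bash
python3 - <<'E'
from h import *
st()
p=cams.camera_params('wrist');im=cams.read_camera('wrist');cv2.imwrite('pics/w9.png',im)
for n,f,z in [('hub_violet',circ,.051),('case',0,.045)]:
    print(n,[(round(m['conf'],2),f(m['region'],z,p) if f else rectfit(outline(m['region']),'wrist',z,p).tolist(),m['rect']) for m in finder.masks_of(n,'wrist')[:2]])
st()
E
```

```text
t 16.85 tcp [61.8   2.67 11.77] yang -12.9 tilt [0.002 0.002] op 9.02 J [26.0, 35.0, -43.0, 97.0, 27.0, 59.0, -39.0]
hub_violet [(0.83, [617.9, 24.5, 49.8], [223.9, 171.0, 284.6, 228.4])]
case [(0.9, [616.0, 21.5, 62.8, 102.1, -11.0], [214.6, 139.9, 283.9, 255.7])]
t 17.0 tcp [61.8   2.51 11.75] yang -12.8 tilt [0.001 0.001] op 9.03 J [26.0, 35.0, -42.0, 97.0, 27.0, 59.0, -39.0]
```

>>> play_rows(
  rows="0 0 0 0 0.15 -1 8; 0 0 0 0 0.15 -3.5 7; 0 0 0 0 0.15 -6.5 6; 0 0 0 0 0.15 -8.5 5.5; 0 0 0 0 0.15 -9.3 5; 0 0 0 0 0.15 -9.5 4.8; 0 0 0 0 0.15 -9.5 4.8; 0 0 0 0 0.15 -9.5 2.8; 0 0 0 0 0.15 -9.5 2.8; 0 0 0 0 0.15 -9.5 2.8",
)

```text
t: 18.0
tcp_pos: [0.6187, 0.0226, 0.0222]
tool_rot: [[0.228, 0.974, 0.001], [0.974, -0.228, -0.0], [0.0, 0.001, -1.0]]
force: [-0.0, -0.2, 3.6]
opening: 0.032
grip_force: 30.0
```

>>> play_rows(
  rows="0 0 0 0 0 0 2.8; 0 0 0 0 0 0 2.8; 0 0 0 0 0 1 2.8; 0 0 0 0 0 2.5 2.8; 0 0 0 0 0 4 2.8; 0 0 0 0 -2 5.5 2.8; 0 0 0 -0.1 -6 6 2.8; 0 0 0 -0.2 -10 6 2.8; 0 0 0 -0.4 -14 6 2.8; 0 0 0 -0.6 -18 6 2.8",
)

```text
t: 19.0
tcp_pos: [0.6124, -0.1592, 0.083]
tool_rot: [[0.228, 0.974, 0.002], [0.974, -0.228, -0.001], [-0.0, 0.002, -1.0]]
force: [0.6, 0.1, -0.9]
opening: 0.0322
grip_force: 30.0
```

>>> play_rows(
  rows="0 0 0 -0.1 -3.5 0 2.8; 0 0 0 -0.2 -7 0 2.8; 0 0 0 -0.3 -10.5 0 2.8; 0 0 0 -0.45 -12.8 0 2.8; 0 0 0 -0.45 -13.6 -0.5 2.8; 0 0 0 -0.45 -13.6 -1.5 2.8; 0 0 0 -0.45 -13.6 -2.5 2.8; 0 0 0 -0.45 -13.6 -3 2.8; 0 0 0 -0.45 -13.6 -3 2.8; 0 0 0 -0.45 -13.6 -3 2.8",
)

```text
t: 20.0
tcp_pos: [0.6078, -0.292, 0.0511]
tool_rot: [[0.226, 0.974, -0.0], [0.974, -0.226, 0.001], [0.001, -0.0, -1.0]]
force: [0.2, -0.2, -0.2]
opening: 0.0324
grip_force: 30.0
```

```bash
python3 - <<'E'
from h import *
st()
p=cams.camera_params('wrist');im=cams.read_camera('wrist')
T=sensors.sense()['tcp_pos'];zu=T[2]+.0232;print(zu)
for n,z in [('spigot',.01),('hub_violet',zu+.006),('hub_silver',.016)]:
    print(n,[(round(m['conf'],2),circ(m['region'],z,p),m['rect']) for m in finder.masks_of(n,'wrist')[:2]])
E
```

```text
t 20.0 tcp [ 60.78 -29.2    5.11] yang -13.1 tilt [-0.     0.001] op 3.24 J [49.0, 44.0, -38.0, 91.0, 30.0, 56.0, -12.0]
0.07464353842278212
spigot [(0.58, [607.9, -292.6, 89.8], [191.9, 152.7, 309.5, 262.9])]
hub_violet []
hub_silver [(0.64, [608.4, -292.8, 52.9], [217.7, 178.9, 288.7, 219.9])]
```

```bash
python3 - <<'E'
from h import *
st();p=cams.camera_params('wrist');im=cams.read_camera('wrist')
h=cv2.cvtColor(im,cv2.COLOR_BGR2HSV);m=cv2.inRange(h,(125,80,30),(165,255,255))
zu=sensors.sense()['tcp_pos'][2]+.0232
o=outline(m);print(m.sum()/255,o.min(0),o.max(0),circ(m,zu+.006,p))
# top arc fit of flange only (far edge)
P=np.array([ray('wrist',u,zu+.006,p)[:2] for u in o])*1000;T=np.array(sensors.sense()['tcp_pos'])*1000
far=P[:,1]>T[1]+12
f=P[far];A=np.c_[2*f,np.ones(len(f))];s=np.linalg.lstsq(A,(f**2).sum(1),rcond=None)[0];print(s[:2],np.sqrt(s[2]+s[0]**2+s[1]**2),len(f))
cv2.imwrite('pics/w10.png',im)
E
```

```text
t 20.2 tcp [ 60.8  -29.33   5.17] yang -13.2 tilt [ 0.001 -0.   ] op 3.21 J [49.0, 44.0, -38.0, 91.0, 30.0, 56.0, -12.0]
4528.0 [211. 207.] [294. 288.] [609.7, -292.3, 51.7]
[ 610.20806807 -287.54333679] 20.989397946227268 97
```

View pics/w10.png

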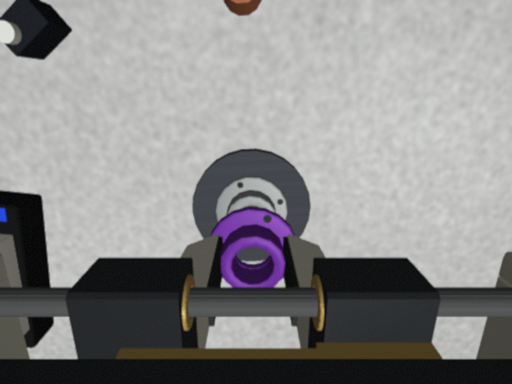

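>>> play_rows(
  rows="0 0 0 -0.12 -0.03 -0.4 2.8; 0 0 0 -0.12 -0.03 -0.9 2.8; 0 0 0 -0.12 -0.03 -1.4 2.8; 0 0 0 -0.12 -0.03 -1.9 2.8; 0 0 0 -0.12 -0.03 -2.4 2.8; 0 0 0 -0.12 -0.03 -2.9 2.8; 0 0 0 -0.12 -0.03 -3.4 2.8; 0 0 0 -0.12 -0.03 -3.8 2.8; 0 0 0 -0.12 -0.03 -4 2.8; 0 0 0 -0.12 -0.03 -4 2.8",
)

```text
t: 21.25
tcp_pos: [0.6061, -0.2936, 0.0108]
tool_rot: [[0.228, 0.974, -0.0], [0.974, -0.228, 0.0], [0.0, -0.001, -1.0]]
force: [-0.4, 0.3, -1.4]
opening: 0.032
grip_force: 30.0
```

>>> play_rows(
  rows="0 0 0 0 0 -0.05 2.8; 0 0 0 0 0 -0.1 2.8; 0 0 0 0 0 -0.15 2.8; 0 0 0 0 0 -0.2 2.8; 0 0 0 0 0 -0.2 2.8; 0 0 0 0 0 -0.2 2.8; 0 0 0 0 0 -0.2 2.8; 0 0 0 0 0 -0.2 2.8; 0 0 0 0 0 -0.2 2.8; 0 0 0 0 0 -0.2 2.8",
)

```text
t: 22.25
tcp_pos: [0.6064, -0.2938, 0.0093]
tool_rot: [[0.228, 0.974, 0.0], [0.974, -0.228, -0.0], [-0.0, 0.0, -1.0]]
force: [-0.7, -0.9, 0.3]
opening: 0.032
grip_force: 30.0
```

>>> play_rows(
  rows="0 0 0 0 0 -0.05 2.8; 0 0 0 0 0 -0.05 2.8; 0 0 0 0 0 -0.05 2.8; 0 0 0 0 0 -0.05 4.8; 0 0 0 0 0 -0.05 4.8; 0 0 0 0 0 -0.05 4.8; 0 0 0 0 0 -0.05 4.8; 0 0 0 0 0 0.5 4.8; 0 0 0 0 0 2.5 4.8; 0 0 0 0 0 5.5 5.5",
)

```text
t: 23.25
tcp_pos: [0.6051, -0.2932, 0.0643]
tool_rot: [[0.228, 0.974, -0.003], [0.974, -0.228, 0.002], [0.001, -0.003, -1.0]]
force: [0.8, 0.2, -0.1]
opening: 0.0522
grip_force: 0.0
```

>>> play_rows(
  rows="0 0 0 0 0.5 3 9; 0 0 0 0.1 5 5 9; 0 0 0 0.3 9.5 6 9; 0 0 0 0.5 14 6 9; 0 0 0 0.7 18.5 6 9; 0 0 0 0.8 23 6 9; 0 0 0 0.8 27 6 9; 0 0 0 0.8 30 6 9; 0 0 0 0.8 31 6 9; 0 0 0 0.8 31 6 9",
)

```text
t: 24.25
tcp_pos: [0.6147, 0.0183, 0.1257]
tool_rot: [[0.224, 0.974, 0.002], [0.974, -0.224, 0.0], [0.001, 0.002, -1.0]]
force: [0.9, -0.5, -0.2]
opening: 0.09
grip_force: 0.0
```

```bash
cat >> h.py <<'E'
def wm(items,cam='wrist'):
    p=cams.camera_params(cam);im=cams.read_camera(cam)
    for n,z in items:
        print(n,[(round(m['conf'],2),rectfit(outline(m['region']),cam,z,p).tolist(),np.round(m['rect']).tolist()) for m in finder.masks_of(n,cam)[:2]])
    return im
E
python3 - <<'E'
from h import *
st()
wm([('hub_violet',.038),('hub_silver',.016),('case',.045),('spigot',.01)],'top')
st();cv2.imwrite('pics/w11.png',wm([('case',.045),('cork',.006)]))
E
```

```text
t 24.25 tcp [61.47  1.83 12.57] yang -13.0 tilt [0.002 0.   ] op 9.0 J [27.0, 34.0, -43.0, 97.0, 26.0, 59.0, -38.0]
hub_violet []
hub_silver []
case []
spigot []
t 24.5 tcp [61.45  1.35 12.41] yang -13.4 tilt [-0.    -0.001] op 9.0 J [27.0, 34.0, -43.0, 97.0, 26.0, 59.0, -38.0]
case [(0.9, [615.7, 20.6, 62.5, 101.0, -11.5], [213.0, 123.0, 287.0, 239.0])]
cork []
```

View pics/w11.png

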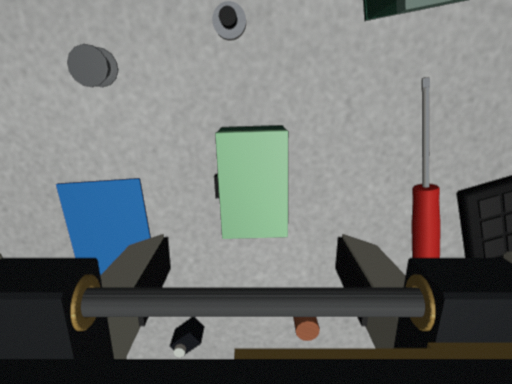

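>>> play_rows(
  rows="0 0 0 0.25 0.2 -2 9; 0 0 0 0.25 0.2 -5 9; 0 0 0 0.25 0.2 -8.5 9; 0 0 0 0.25 0.2 -11.5 9; 0 0 0 0.25 0.2 -13.5 9; 0 0 0 0.25 0.2 -14.3 9; 0 0 0 0.25 0.2 -14.3 9; 0 0 0 0.25 0.2 -14.3 5.5; 0 0 0 0.25 0.2 -14.3 5.5; 0 0 0 0.25 0.2 -14.3 5.5",
)

```text
t: 25.65
tcp_pos: [0.6179, 0.0182, -0.0175]
tool_rot: [[0.228, 0.974, 0.002], [0.974, -0.228, -0.0], [0.0, 0.002, -1.0]]
force: [0.4, -0.5, -0.0]
opening: 0.0705
grip_force: 0.0
```

>>> play_rows(
  rows="0 0 0 0 0 0 5.5; 0 0 0 0 0 0 5.5; 0 0 0 0 0 0 5.5; 0 0 0 0 0 1 5.5; 0 0 0 0 0 2.5 5.5; 0 0 0 0 2 4 5.5; 0 0 0.1 -0.2 5 5 5.5; 0 0 0.2 -0.5 9 5 5.5; 0 0 0.3 -0.8 13 5 5.5; 0 0 0.4 -1 17 5 5.5",
)

```text
t: 26.65
tcp_pos: [0.6067, 0.1909, 0.0328]
tool_rot: [[-0.173, 0.985, 0.001], [0.985, 0.173, 0.001], [0.001, 0.001, -1.0]]
force: [0.9, -0.1, -2.7]
opening: 0.0598
grip_force: 29.9
```

```bash
python3 - <<'E'
from h import *
st();im=wm([('cork',.006),('case',.096)]);st()
E
```

```text
t 26.65 tcp [60.67 19.09  3.28] yang 10.0 tilt [0.001 0.001] op 5.98 J [11.0, 44.0, -44.0, 97.0, 37.0, 54.0, -37.0]
cork [(0.79, [601.2, 287.0, 86.1, 97.0, 21.9], [185.0, 0.0, 345.0, 158.0])]
case [(0.74, [602.6, 219.3, 56.0, 59.1, -78.8], [176.0, 162.0, 323.0, 347.0])]
t 26.8 tcp [60.54 19.53  3.3 ] yang 10.2 tilt [0.001 0.005] op 5.96 J [11.0, 44.0, -44.0, 97.0, 37.0, 54.0, -37.0]
```

>>> play_rows(
  rows="0 0 0.08 -0.2 2 0 5.5; 0 0 0.16 -0.5 5 0 5.5; 0 0 0.216 -0.7 8 0 5.5; 0 0 0.216 -0.9 10 0 5.5; 0 0 0.216 -0.97 10.8 0 5.5; 0 0 0.216 -0.97 10.8 -1 5.5; 0 0 0.216 -0.97 10.8 -2.2 5.5; 0 0 0.216 -0.97 10.8 -3.2 5.5; 0 0 0.216 -0.97 10.8 -3.6 5.5; 0 0 0.216 -0.97 10.8 -3.6 5.5",
)

```text
t: 27.8
tcp_pos: [0.5966, 0.2946, -0.0063]
tool_rot: [[-0.375, 0.927, -0.002], [0.927, 0.375, -0.001], [-0.001, -0.002, -1.0]]
force: [0.6, 0.8, -2.1]
opening: 0.0598
grip_force: 29.9
```

```bash
python3 - <<'E'
from h import *
st();im=wm([('cork',.006),('case',.060)]);cv2.imwrite('pics/w12.png',im);st()
E
```

```text
t 27.8 tcp [59.66 29.46 -0.63] yang 22.0 tilt [-0.002 -0.001] op 5.98 J [1.0, 50.0, -44.0, 93.0, 41.0, 55.0, -36.0]
cork [(0.65, [584.3, 328.9, 58.1, 85.2, -68.0], [176.0, 127.0, 329.0, 236.0])]
case [(0.72, [586.6, 322.7, 54.7, 57.7, -66.7], [177.0, 162.0, 323.0, 348.0])]
t 27.95 tcp [59.75 29.62 -0.45] yang 22.1 tilt [0. 0.] op 6.0 J [1.0, 50.0, -44.0, 93.0, 41.0, 55.0, -36.0]
```

View pics/w12.png

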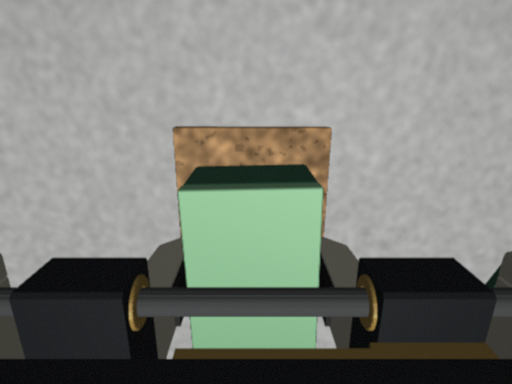

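```bash
python3 - <<'E'
from h import *
s=sensors.sense();T=np.array(s['tcp_pos']);Q=np.array(s['tool_rot']);print(T)
for n,u,z in [('cork far',(252,127),.006),('cork L',(177,170),.006),('cork R',(328,170),.006),('case far',(252,182),.059),('case L',(184,215),.059),('case R',(321,215),.059)]:
    print(n,np.round((Q.T@(ray('wrist',u,z)-T))*1000,1)[:2])
E
```

```text
[ 0.59747494  0.29623179 -0.00448217]
cork far [65.2  1.6]
cork L [ 41.3 -40.6]
cork R [41.3 44.3]
case far [49.5  1.6]
case L [ 35.3 -26.5]
case R [35.3 30.2]
```

>>> play_rows(
  rows="0 0 0 -0.05 0.1 -0.2 5.5; 0 0 0 -0.1 0.2 -0.4 5.5; 0 0 0 -0.1 0.23 -0.6 5.5; 0 0 0 -0.1 0.23 -0.75 5.5; 0 0 0 -0.1 0.23 -0.8 5.5; 0 0 0 -0.1 0.23 -0.83 5.5; 0 0 0 -0.1 0.23 -0.83 5.5; 0 0 0 -0.1 0.23 -0.83 5.5; 0 0 0 -0.1 0.23 -0.83 5.5; 0 0 0 -0.1 0.23 -0.83 5.5",
)

```text
t: 28.95
tcp_pos: [0.596, 0.2988, -0.012]
tool_rot: [[-0.377, 0.926, 0.0], [0.926, 0.377, -0.0], [-0.0, 0.0, -1.0]]
force: [-3.7, -1.1, 5.7]
opening: 0.0601
grip_force: 29.9
```

>>> play_rows(
  rows="0 0 0 0 0 0 7; 0 0 0 0 0 0 9; 0 0 0 0 0 0 9; 0 0 0 0 0 0 9; 0 0 0 0 0 1 9; 0 0 0 0 0 3.5 9; 0 0 0 0 0 8 9; 0 0 -0.1 -1.5 -3.5 11 9; 0 0 -0.2 -3 -8 13 9; 0 0 -0.3 -4.5 -12.5 13 9",
)

```text
t: 29.95
tcp_pos: [0.5526, 0.1748, 0.1208]
tool_rot: [[-0.084, 0.996, 0.006], [0.996, 0.084, 0.002], [0.002, 0.006, -1.0]]
force: [0.4, -0.5, 0.8]
opening: 0.0902
grip_force: 0.0
```

>>> play_rows(
  rows="0 0 -0.1 -1.5 -4.5 0 9; 0 0 -0.2 -3 -9 0 9; 0 0 -0.3 -4.5 -13.5 0 9; 0 0 -0.4 -6 -18 0 9; 0 0 -0.42 -7.5 -22.5 0 9; 0 0 -0.42 -9 -27 0 9; 0 0 -0.42 -10.5 -31.5 0 9; 0 0 -0.42 -12 -36 0 9; 0 0 -0.42 -13.5 -40.5 0 9; 0 0 -0.42 -14.8 -45 0 9",
)

```text
t: 30.95
tcp_pos: [0.4024, -0.2782, 0.1179]
tool_rot: [[0.327, 0.945, 0.001], [0.945, -0.327, -0.001], [-0.001, 0.001, -1.0]]
force: [1.0, 0.1, -0.2]
opening: 0.0899
grip_force: 0.0
```

>>> play_rows(
  rows="0 0 0 0 -1 0 9; 0 0 0 0 -1.7 0 9; 0 0 0 0 -1.7 0 9; 0 0 0 0 -1.7 0 9; 0 0 0 0 -1.7 0 9; 0 0 0 0 -1.7 0 9; 0 0 0 0 -1.7 0 9; 0 0 0 0 -1.7 0 9; 0 0 0 0 -1.7 0 9; 0 0 0 0 -1.7 0 9",
)

```text
t: 31.95
tcp_pos: [0.4031, -0.2934, 0.1169]
tool_rot: [[0.328, 0.945, -0.0], [0.945, -0.328, 0.0], [0.0, -0.0, -1.0]]
force: [-0.4, -0.2, -0.5]
opening: 0.0902
grip_force: 0.0
```

```bash
python3 - <<'E'
from h import *
st();im=wm([('breadboard',.045),('unit',.03)]);cv2.imwrite('pics/w13.png',im)
wm([('case',.051),('cork',.006),('hub_violet',.038),('hub_silver',.016),('mat',.004)],'top')
E
```

```text
t 31.95 tcp [ 40.31 -29.34  11.69] yang -19.1 tilt [-0.  0.] op 9.02 J [67.0, 22.0, -41.0, 114.0, 19.0, 51.0, -3.0]
breadboard [(0.81, [403.6, -296.6, 54.3, 85.1, -16.8], [217.0, 149.0, 284.0, 246.0])]
unit [(0.93, [411.9, -270.4, 61.2, 72.9, -19.4], [214.0, 122.0, 289.0, 253.0])]
case []
cork [(0.61, [597.3, 295.8, 85.9, 118.8, 21.9], [112.0, 150.0, 171.0, 202.0])]
hub_violet [(0.77, [608.5, -292.2, 45.0, 45.1, 87.1], [382.0, 157.0, 405.0, 181.0])]
hub_silver [(0.51, [596.3, -281.2, 11.9, 41.7, -47.4], [380.0, 168.0, 397.0, 186.0])]
mat [(0.7, [456.0, -8.7, 89.1, 114.1, -11.3], [239.0, 218.0, 296.0, 262.0])]
```

View pics/w13.png

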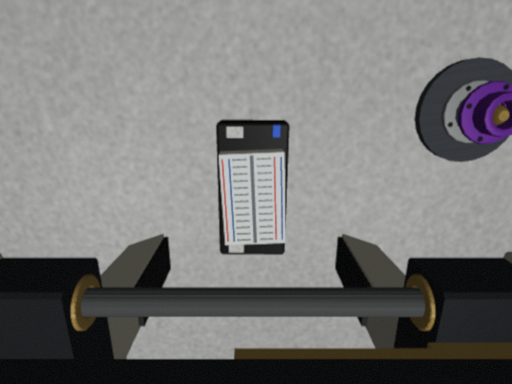

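>>> play_rows(
  rows="0 0 0.02 0.05 -0.32 -2 9; 0 0 0.02 0.05 -0.32 -4.5 9; 0 0 0.02 0.05 -0.32 -7.5 9; 0 0 0.02 0.05 -0.32 -9.8 9; 0 0 0.02 0.05 -0.32 -11 8; 0 0 0.02 0.05 -0.32 -11.4 7; 0 0 0.02 0.05 -0.32 -11.4 7; 0 0 0.02 0.05 -0.32 -11.4 5; 0 0 0.02 0.05 -0.32 -11.4 5; 0 0 0.02 0.05 -0.32 -11.4 5",
)

```text
t: 33.4
tcp_pos: [0.4041, -0.2972, 0.0038]
tool_rot: [[0.309, 0.951, 0.001], [0.951, -0.309, -0.001], [-0.001, 0.001, -1.0]]
force: [-0.3, 0.4, 3.8]
opening: 0.054
grip_force: 30.0
```

>>> play_rows(
  rows="0 0 0 0 0 0 5; 0 0 0 0 0 0 5; 0 0 0 0 0 0 5; 0 0 0 0 0 0.5 5; 0 0 0 0 0 1.5 5; 0 0 0 0 0 3 5; 0 0 0 0 0 4 5; 0 0 0 0 0 4 5; 0 0 0 0 0 4 5; 0 0 0 0 0 4 5",
)

```text
t: 34.4
tcp_pos: [0.4032, -0.2966, 0.0427]
tool_rot: [[0.309, 0.951, -0.001], [0.951, -0.309, 0.0], [0.0, -0.001, -1.0]]
force: [-1.1, -0.2, -1.6]
opening: 0.0536
grip_force: 30.0
```

```bash
python3 - <<'E'
from h import *
st();im=wm([('breadboard',.083),('unit',.03)])
E
```

```text
t 34.4 tcp [ 40.32 -29.66   4.27] yang -18.0 tilt [-0.001  0.   ] op 5.36 J [64.0, 29.0, -37.0, 116.0, 26.0, 43.0, -7.0]
breadboard [(0.6, [408.3, -282.8, 54.2, 57.7, -17.0], [196.0, 184.0, 306.0, 335.0])]
unit [(0.87, [418.3, -252.2, 38.7, 60.9, 70.9], [199.0, 120.0, 301.0, 184.0])]
```

>>> play_rows(
  rows="0 0 0.03 0.4 1.5 0.5 5; 0 0 0.06 1 4.5 1 5; 0 0 0.09 1.7 8 1 5; 0 0 0.12 2.5 11.5 1 5; 0 0 0.14 3 14 1 5; 0 0 0.14 3.4 16 1 5; 0 0 0.14 3.6 17 1 5; 0 0 0.14 3.6 17 1 5; 0 0 0.14 3.6 17 1 5; 0 0 0.14 3.6 17 1 5",
)

```text
t: 35.55
tcp_pos: [0.4393, -0.1279, 0.0529]
tool_rot: [[0.175, 0.985, -0.0], [0.985, -0.175, -0.0], [-0.001, -0.0, -1.0]]
force: [0.5, -0.2, -1.4]
opening: 0.0534
grip_force: 30.0
```

```bash
python3 - <<'E'
from h import *
st();im=wm([('mat',.004)])
p=cams.camera_params('wrist');h=cv2.cvtColor(im,cv2.COLOR_BGR2HSV);m=cv2.inRange(h,(98,110,50),(118,255,255));o=outline(m);print(o.min(0),o.max(0),rectfit(o,'wrist',.004,p))
E
```

```text
t 35.55 tcp [ 43.93 -12.79   5.29] yang -10.1 tilt [-0. -0.] op 5.34 J [49.0, 26.0, -42.0, 122.0, 26.0, 42.0, -21.0]
mat [(0.91, [453.7, -26.5, 74.7, 85.5, 79.9], [182.0, 0.0, 311.0, 118.0])]
[180.   0.] [308. 118.] [453.6 -25.7  74.1  82.9  80.5]
```

>>> play_rows(
  rows="0 0 0 0.3 2 0 5; 0 0 0 0.8 5.5 0 5; 0 0 0 1.3 9 0 5; 0 0 0 1.73 11.8 0 5; 0 0 0 1.73 11.8 -1.5 5; 0 0 0 1.73 11.8 -3.5 5; 0 0 0 1.73 11.8 -5.5 5; 0 0 0 1.73 11.8 -6.7 5; 0 0 0 1.73 11.8 -7 5; 0 0 0 1.73 11.8 -7 5",
)

```text
t: 36.65
tcp_pos: [0.4568, -0.0088, -0.0172]
tool_rot: [[0.174, 0.985, -0.001], [0.985, -0.174, 0.0], [0.0, -0.001, -1.0]]
force: [0.7, 0.8, -1.2]
opening: 0.0532
grip_force: 30.0
```

```bash
python3 - <<'E'
from h import *
st();s=sensors.sense();T=np.array(s['tcp_pos']);Q=np.array(s['tool_rot'])
p=cams.camera_params('wrist');im=wm([('mat',.004),('breadboard',.025)])
zb=T[2]+.027;h=cv2.cvtColor(im,cv2.COLOR_BGR2HSV)
m=cv2.inRange(h,(98,110,50),(118,255,255));o=outline(m);P=np.array([Q.T@(ray('wrist',u,.004,p)-T) for u in o])*1000
print('mat far',P[:,0].max(),'lat',P[:,1].min(),P[:,1].max())
w=max(finder.masks_of('breadboard','wrist'),key=lambda d:d['conf'])['region'];P=np.array([Q.T@(ray('wrist',u,zb+.015,p)-T) for u in outline(w)])*1000
print('bb far',P[:,0].max(),'lat',P[:,1].min(),P[:,1].max())
E
```

```text
t 36.65 tcp [45.68 -0.88 -1.72] yang -10.0 tilt [-0.001  0.   ] op 5.32 J [28.0, 33.0, -36.0, 123.0, 35.0, 34.0, -43.0]
mat [(0.69, [461.4, 22.0, 53.3, 83.2, 80.6], [168.0, 140.0, 328.0, 325.0])]
breadboard [(0.86, [460.5, 6.2, 53.7, 55.9, -9.1], [195.0, 185.0, 308.0, 333.0])]
mat far 57.571392605482664 lat -42.32952057305748 40.742255136337796
bb far 43.690182882122116 lat -26.163392581052868 27.804446936036488
```

>>> play_rows(
  rows="0 0 0 -0.1 -0.1 -0.1 5; 0 0 0 -0.1 -0.1 -0.2 5; 0 0 0 -0.1 -0.1 -0.3 5; 0 0 0 -0.1 -0.1 -0.4 5; 0 0 0 -0.1 -0.1 -0.5 5; 0 0 0 -0.1 -0.1 -0.55 5; 0 0 0 -0.1 -0.1 -0.58 5; 0 0 0 -0.1 -0.1 -0.58 5; 0 0 0 -0.1 -0.1 -0.58 5; 0 0 0 -0.1 -0.1 -0.58 5",
)

```text
t: 37.85
tcp_pos: [0.4559, -0.0097, -0.0222]
tool_rot: [[0.173, 0.985, 0.0], [0.985, -0.173, -0.001], [-0.001, 0.0, -1.0]]
force: [-3.4, 0.3, 10.7]
opening: 0.0537
grip_force: 30.0
```

>>> play_rows(
  rows="0 0 0 0 0 0 7; 0 0 0 0 0 0 8; 0 0 0 0 0 0 8; 0 0 0 0 0 0 8; 0 0 0 0 0 1 8; 0 0 0 0 0 4 9; 0 0 0 0 0 8 9; 0 0 -0.05 -0.5 -3 11 9; 0 0 -0.1 -1.2 -7 13 9; 0 0 -0.16 -2 -11 13.5 9",
)

```text
t: 38.85
tcp_pos: [0.4378, -0.1207, 0.1153]
tool_rot: [[0.328, 0.945, 0.005], [0.945, -0.328, -0.002], [-0.0, 0.005, -1.0]]
force: [-0.2, -0.7, -0.1]
opening: 0.0901
grip_force: 0.0
```

>>> play_rows(
  rows="0 0 0 -0.8 -4.5 0 9; 0 0 0 -1.6 -9 0 9; 0 0 0 -2.4 -13 0 9; 0 0 0 -3 -16 0 9; 0 0 0 -3.3 -17.5 0 9; 0 0 0 -3.3 -17.5 0 9; 0 0 0 -3.3 -17.5 0 9; 0 0 0 -3.3 -17.5 0 9; 0 0 0 -3.3 -17.5 0 9; 0 0 0 -3.3 -17.5 0 9",
)

```text
t: 39.85
tcp_pos: [0.4034, -0.2934, 0.1122]
tool_rot: [[0.326, 0.945, 0.0], [0.945, -0.326, 0.0], [0.0, -0.0, -1.0]]
force: [0.1, -0.2, -0.8]
opening: 0.0896
grip_force: 0.0
```

```bash
python3 - <<'E'
from h import *
st();im=wm([('unit',.03)])
wm([('breadboard',.019),('case',.051),('dock',.006),('hub_violet',.038)],'top')
E
```

```text
t 39.85 tcp [ 40.34 -29.34  11.22] yang -19.0 tilt [0. 0.] op 8.96 J [66.0, 22.0, -40.0, 114.0, 19.0, 50.0, -3.0]
unit [(0.56, [403.6, -294.3, 61.2, 124.3, -19.3], [212.0, 118.0, 290.0, 256.0])]
breadboard [(0.97, [457.8, -11.9, 55.9, 83.1, -8.9], [249.0, 225.0, 287.0, 254.0])]
case [(0.76, [594.1, 290.7, 74.8, 101.3, 22.3], [106.0, 152.0, 161.0, 193.0])]
dock [(0.64, [397.1, 283.5, 88.2, 150.4, 2.4], [99.0, 241.0, 173.0, 285.0])]
hub_violet [(0.8, [608.6, -293.3, 46.9, 47.5, -47.3], [381.0, 156.0, 407.0, 184.0])]
```

>>> play_rows(
  rows="0 0 0 0.02 -0.1 -2 9; 0 0 0 0.02 -0.1 -5 9; 0 0 0 0.02 -0.1 -8 9; 0 0 0 0.02 -0.1 -11 9; 0 0 0 0.02 -0.1 -12.8 9; 0 0 0 0.02 -0.1 -13.4 9; 0 0 0 0.02 -0.1 -13.4 9; 0 0 0 0.02 -0.1 -13.4 5.8; 0 0 0 0.02 -0.1 -13.4 5.8; 0 0 0 0.02 -0.1 -13.4 5.8",
)

```text
t: 41.2
tcp_pos: [0.4038, -0.2963, -0.0209]
tool_rot: [[0.328, 0.945, 0.001], [0.945, -0.328, -0.001], [-0.001, 0.002, -1.0]]
force: [0.2, -0.6, -0.2]
opening: 0.0707
grip_force: 0.0
```

>>> play_rows(
  rows="0 0 0 0 0 0 5.8; 0 0 0 0 0 0 5.8; 0 0 0 0 0 0 5.8; 0 0 0 0 0 1 5.8; 0 0 0 0 0 3 5.8; 0 0 0 0.5 2 5.5 5.8; 0 0 0 1.2 5 7 5.8; 0 0 0 2 8.5 7 5.8; 0 0 0 2.8 12 7 5.8; 0 0 0 3.4 15.5 7 5.8",
)

```text
t: 42.2
tcp_pos: [0.4374, -0.1394, 0.0487]
tool_rot: [[0.328, 0.945, 0.001], [0.945, -0.328, -0.0], [0.0, 0.001, -1.0]]
force: [1.4, 0.6, -3.3]
opening: 0.0616
grip_force: 30.0
```

>>> play_rows(
  rows="0 0 0.04 0.3 3.5 0 5.8; 0 0 0.08 0.6 7 0 5.8; 0 0 0.12 0.8 10.5 0 5.8; 0 0 0.16 0.8 14 0 5.8; 0 0 0.2 0.6 17.5 0 5.8; 0 0 0.24 0.2 21 0 5.8; 0 0 0.28 -0.5 24 0 5.8; 0 0 0.32 -1 26 0 5.8; 0 0 0.36 -1.5 27 0 5.8; 0 0 0.38 -2 27.5 0 5.8",
)

```text
t: 43.2
tcp_pos: [0.4166, 0.135, 0.0483]
tool_rot: [[-0.049, 0.999, -0.0], [0.999, 0.049, 0.0], [0.0, -0.0, -1.0]]
force: [0.4, -0.6, -3.5]
opening: 0.0617
grip_force: 30.0
```

```bash
python3 - <<'E'
from h import *
st();im=wm([('dock',.006)]);st()
E
```

```text
t 43.2 tcp [41.66 13.5   4.83] yang 2.8 tilt [-0.  0.] op 6.17 J [18.0, 26.0, -47.0, 124.0, 29.0, 41.0, -45.0]
dock [(0.91, [396.9, 242.1, 60.0, 86.4, -87.2], [159.0, 0.0, 296.0, 102.0])]
t 43.3 tcp [41.61 13.4   4.8 ] yang 2.7 tilt [-0.001 -0.001] op 6.19 J [19.0, 26.0, -47.0, 124.0, 29.0, 41.0, -45.0]
```

>>> play_rows(
  rows="0 0 0 -0.4 2.5 0 5.8; 0 0 0 -0.9 6 0 5.8; 0 0 0 -1.4 9.5 0 5.8; 0 0 0 -1.8 13 0 5.8; 0 0 0 -2.05 15 0 5.8; 0 0 0 -2.05 15 -1.5 5.8; 0 0 0 -2.05 15 -3.5 5.8; 0 0 0 -2.05 15 -5 5.8; 0 0 0 -2.05 15 -5.6 5.8; 0 0 0 -2.05 15 -5.6 5.8",
)

```text
t: 44.3
tcp_pos: [0.3962, 0.2828, -0.0089]
tool_rot: [[-0.045, 0.999, -0.002], [0.999, 0.045, -0.002], [-0.001, -0.002, -1.0]]
force: [-0.1, -0.6, -3.5]
opening: 0.0621
grip_force: 30.0
```

```bash
python3 - <<'E'
from h import *
st();s=sensors.sense();T=np.array(s['tcp_pos']);Q=np.array(s['tool_rot'])
p=cams.camera_params('wrist');im=wm([('dock',.006),('unit',.05)])
for n,z in [('dock',.006),('unit',T[2]+.0218+.03)]:
    for d in finder.masks_of(n,'wrist')[:1]:
        P=np.array([Q.T@(ray('wrist',u,z,p)-T) for u in outline(d['region'])])*1000
        print(n,'far',P[:,0].max(),'lat',P[:,1].min(),P[:,1].max())
st()
E
```

```text
t 44.3 tcp [39.62 28.28 -0.89] yang 2.6 tilt [-0.002 -0.002] op 6.21 J [-6.0, 35.0, -40.0, 119.0, 37.0, 39.0, -68.0]
dock [(0.65, [393.3, 322.0, 73.3, 85.4, -87.4], [166.0, 107.0, 330.0, 337.0])]
unit [(0.69, [396.4, 315.4, 57.6, 68.1, 3.1], [180.0, 137.0, 325.0, 351.0])]
dock far 75.89407886883332 lat -43.80360800693047 41.54985257661517
unit far 65.41940948821957 lat -28.681009778924366 31.962011090796118
t 44.55 tcp [39.73 28.46 -0.72] yang 2.6 tilt [0.001 0.001] op 6.16 J [-6.0, 35.0, -41.0, 119.0, 37.0, 39.0, -68.0]
```

>>> play_rows(
  rows="0 0 0 -0.1 0 -0.15 5.8; 0 0 0 -0.2 0 -0.3 5.8; 0 0 0 -0.2 0 -0.45 5.8; 0 0 0 -0.2 0 -0.6 5.8; 0 0 0 -0.2 0 -0.7 5.8; 0 0 0 -0.2 0 -0.8 5.8; 0 0 0 -0.2 0 -0.85 5.8; 0 0 0 -0.2 0 -0.85 5.8; 0 0 0 -0.2 0 -0.85 5.8; 0 0 0 -0.2 0 -0.85 5.8",
)

```text
t: 45.55
tcp_pos: [0.3946, 0.2843, -0.0153]
tool_rot: [[-0.046, 0.999, 0.001], [0.999, 0.046, -0.001], [-0.001, 0.001, -1.0]]
force: [-4.3, -3.1, 11.9]
opening: 0.0616
grip_force: 30.0
```

>>> play_rows(
  rows="0 0 0 0 0 0 7; 0 0 0 0 0 0 8.5; 0 0 0 0 0 0 9; 0 0 0 0 0 0 9; 0 0 0 0 0 1 9; 0 0 0 0 0 4 9; 0 0 0 0 0 8 9; 0 0 0 0.5 -3 12 9; 0 0 0 1 -6 16 9; 0 0 0 1.5 -9 18 9",
)

```text
t: 46.55
tcp_pos: [0.4106, 0.1948, 0.1669]
tool_rot: [[-0.048, 0.999, 0.004], [0.999, 0.048, 0.001], [0.001, 0.004, -1.0]]
force: [1.0, -1.0, -0.3]
opening: 0.09
grip_force: 0.0
```

>>> play_rows(
  rows="0 0 0 0 -3 0 9; 0 0 0 1 -6 0 9; 0 0 0 2 -7 0 9; 0 0 0 2 -7 0 9; 0 0 0 2 -7 0 9; 0 0 0 2 -7 0 9; 0 0 0 2 -7 0 9; 0 0 0 2 -7 0 9; 0 0 0 2 -7 0 9; 0 0 0 2 -7 0 9",
)

```text
t: 47.55
tcp_pos: [0.4295, 0.1247, 0.1636]
tool_rot: [[-0.047, 0.999, -0.0], [0.999, 0.047, 0.0], [0.0, -0.0, -1.0]]
force: [-0.2, 0.4, 0.0]
opening: 0.0901
grip_force: 0.0
```

```bash
python3 - <<'E'
from h import *
st();wm([('unit',.036),('dock',.006)])
for c in ['top']:
    wm([('unit',.036),('dock',.006),('breadboard',.019),('mat',.004),('case',.051),('cork',.006),('hub_violet',.038),('spigot',.01)],c)
im=cams.read_camera('side')
for n in ['unit','case','breadboard','hub_violet','hub_silver']: print(n,[(np.round(d['rect']).tolist(),round(d['conf'],2)) for d in finder.find_in(n,'side')[:1]])
E
```

```text
t 47.55 tcp [42.95 12.47 16.36] yang 2.7 tilt [-0.  0.] op 9.01 J [29.0, 15.0, -54.0, 118.0, 15.0, 54.0, -30.0]
unit [(0.61, [398.2, 250.4, 60.3, 62.0, -87.4], [185.0, 0.0, 257.0, 75.0])]
dock [(0.67, [396.5, 249.5, 75.4, 86.5, -87.3], [176.0, 0.0, 270.0, 86.0])]
unit []
dock [(0.63, [358.8, 344.5, 13.0, 20.7, 0.5], [103.0, 277.0, 112.0, 286.0])]
breadboard [(0.9, [458.9, -12.8, 55.7, 81.1, -10.2], [248.0, 223.0, 285.0, 250.0])]
mat [(0.55, [457.6, -8.8, 86.3, 111.8, -9.4], [239.0, 217.0, 295.0, 262.0])]
case []
cork []
hub_violet [(0.87, [608.0, -293.8, 48.7, 50.5, 44.5], [380.0, 155.0, 405.0, 181.0])]
spigot [(0.81, [607.2, -294.6, 88.7, 90.8, 0.5], [371.0, 157.0, 410.0, 196.0])]
unit [([233.0, 274.0, 278.0, 326.0], 0.86)]
case [([158.0, 260.0, 192.0, 304.0], 0.92)]
breadboard [([258.0, 210.0, 283.0, 236.0], 0.91)]
hub_violet []
hub_silver [([256.0, 210.0, 285.0, 235.0], 0.65)]
```

```bash
python3 -c "
from station import r
print(r.sign_off())"
```

```text
the job is handed in; nothing more can be done
None
```

The job is handed in at about 48 s of robot time: silver hub at the bottom of the spigot with violet on top, the breadboard on the mat, the unit on the yellow plate and the case on the cork, all measured or estimated within about 5 mm of centre (the case only from before and just after its release), though the hand-in returned no verdict.

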